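# Wind the tester's timer and hold a circuit board in its guarded chamber

### The arm

A 6-joint arm with a two-finger parallel gripper is mounted at the origin on the work surface. World frame = base frame: x ahead of the robot, y to its left, z up, the work surface at z = 0. Lengths are in mm, angles in degrees, forces in N, time in s.
With the tool pointing down it reaches from about 350 to 725 mm from the base axis. Payload 6 kg.
Tool frame: the origin (TCP) lies between the finger pads; the fingertips stand 19 mm ahead of it and the grasp point (between the pads) is the TCP; z points along the fingers, y is the line along which they close (so a half turn about z gives the same grasp; the last joint's range is limited). The gripper opens to 85 mm and grips with 20 to 120 N. Pads are 22 mm wide; open, the fingers measure 114 mm over their backs; the gripper's body (76 mm by 85 mm) begins 54 mm behind the grasp point. The pads swing forward as they close: fully open they stand 13 mm farther back than shut.
Start: joints at [19.12, 2.303, 4.859, 0, -92.561, -19.12], TCP at [599.98, 0.019, 250.261] pointing down, gripper open.
Joint ranges: [-146.85, 146.85], [-73.84, 115.35], [-62.03, 85.46], [-188.31, 113.3], [-161.28, -10.13], [-171.36, 171.36]. Speed limits (degrees/s): [147.25, 147.25, 172.46, 180, 180, 180].

### API

Orientations are given as a 3x3 rotation matrix whose columns are the frame's x, y, z axes.
In Python, from plant import r gives the robot as it stands.
- The arm moves only by the shell command python3 -m creep 'ROWS' [FORCE]. ROWS is JSON, a list of rows, each a list of 7 numbers: the gripper's target within -1 to 1 (shut at 1, half-way at 0, fully open at -1), then the shift along the tool's x, y, z in m, then the turn, a rotation vector about the tool's x, y, z in rad. In form: [[claw, dx, dy, dz, rx, ry, rz], ...]. A call has 1 to 5 rows; each row is the pose to reach, as a shift and turn from the pose commanded when the call began, along the tool's axes at that moment; what a row does not reach only later rows make up. A row lasts 1/10 s, in which the tool goes at most 50 mm and 8.59 degrees, less where a joint would pass 70% of its speed; a pose out of reach is approached as far as the arm can. A call with a gripper value outside its range is refused whole. The fingers move at their own pace and stop on an object; FORCE is the grip in N (left out, the last holds). Time passes only in rows, so rows that repeat a pose let the fingers close. It gives the time, the measured TCP pose, the force, the opening and the grip force at its end, in the units of the state.
- r.read_state(): the state, without advancing time (a new reading comes with each control period).
- r.grab_frame(name): name is "scene" or "side" or "wrist"; returns a dict with "image" (384x512x3 uint8, red, green, blue), "K" (3x3 intrinsics, pixels), "eye" and "rotation" of the camera in the world; the wrist camera has in their place "hand_eye" (4x4, takes a point from camera to tool coordinates, whose origin is the TCP and whose axes are the flange's). Camera axes: x right, y down, z forward; pixel columns grow to the right and rows downward; lengths in mm; the calibration is good to about 2 mm. A picture is of the moment at which its call begins: read the wrist's pose just before it. There is no depth.
- r.close_job(): hands the job in; it is judged then, once.
Trained networks look in a picture, given as the dict that the camera call returned (one of the last four; its "shot" number tells which), for a name from the list of things; names that differ only in an ending like _2 or _b are one class to them, and where a whole thing is asked for, a point or a joint stands for the part that bears it (a point fixed in the world has none). Each returns a list of dicts, best first, with "score" (0 to 1); they miss things now and then, are a little off and sometimes report something else, mostly with a low value. They report only what shows in the picture. A call takes as long as a camera call. They do not tell look-alikes from the thing itself.
- r.search_frame(picture, name): "centre" ([x, y, z] in mm, in the coordinates of the camera as it stood for that picture, good to about 4 mm: the middle of the surface that is visible of it).
- r.regions_of(picture, name): "region" (384x512 bool, what is visible of it).
The state is a dict: "time": time; "joint_pos": joint angles; "joint_vel": joint speeds; "joint_torque": joint torques, N m; "tcp_pos": TCP position; "tool_rot": TCP orientation; "contact_force": force on the tool from outside, world axes, zero at the start; "ft_torque": the same for the moment, N m; "grip_width": finger opening in mm; "grasp_force": force on a finger pad.
Only numpy, scipy, OpenCV 4.12 (cv2) and the standard library are available. Lean on these libraries where they do the work, as an engineer would, in place of code of your own. Each camera call takes 0.05 s, during which the arm holds its last target. There are 200 camera calls.

### The job

First wind the tester's spring timer: turn its orange key clockwise, regripping as needed, until its white pointer is in the green sector of the dial, and leave it there. Then take the circuit board with the red handle out of the rack, pass it upright down through the slot in the lid of the clear chamber until the green board is wholly inside, and finish while still holding it there by its handle, hanging freely without resting on the chamber's floor or pushing against the slot. Leave the two blue-handled boards and the bottle where they are.

Things in the scene. Friction and masses are not known exactly. Their poses are not given: they have to be found in the camera images.
- key (a joint): Winding angle of the timer key, rad: grows as it is turned clockwise seen from above; starts at 0 to 0.5, stop at 3.2. The dial's green sector runs from 2.45 to the stop. The spring pulls back weakly, but friction (0.05 N m) holds the key wherever it is let go; winding takes at most 0.09 N m.
- key_grip (a point): Grip point of the orange key, on its vertical axis 85 mm above the bench; the frame turns with the key. The upright wing is 40 mm along x, 10 mm thick along y, from 19 mm below to 9 mm above this point; grip it across y from above. The white pointer points along +x. The white housing under it is 90 mm square, top at 55 mm; the chamber wall is 90 mm from the axis. All fixed to the bench.
- slot (a point): Centre of the slot, on the lid's upper face 110 mm above the bench; z up. Slot 62 mm along x, 14 mm along y (2 mm more than the board each way), 3 mm chamfer at the mouth, in a yellow collar; lid 8 mm thick, 110 (x) by 90 mm (y), flat. Clear chamber below, 102 by 82 mm inside, its floor 100 mm below the lid's upper face. The key's axis is 135 mm from here along -y.
- board: Board to test (red handle), loose, about 90 g, upright in one of the rack's three pockets. Origin: centre of its underside; z up. Lower part: green board in a black frame, 60 mm wide (x), 12 mm thick (y), 55 mm tall. Above it the red handle, 36 mm wide (x), 12 mm thick (y), from 55 to 120 mm above the origin. Front and back alike.
- board_top (a point): Centre of the top of the board's red handle, 120 mm above its underside; axes as the board's.
- rack: Black rack fixed to the bench, 85 mm (x) by 215 mm (y) by 30 mm tall, origin at the centre of its underside. Three pockets at y = -70, 0 and +70 mm in its frame, long side along x, each 20 mm deep (floor 10 mm above the bench) and 3 mm longer and wider than a board.
- spare_a: Another board of the same size with a blue handle, standing in another pocket of the rack: leave alone. Origin as the board's.
- spare_b: Second blue-handled board, in the remaining pocket: leave alone. Origin as the board's.
- cleaner: White bottle with a blue cap, 48 mm across and 110 mm tall, standing beyond the work: leave alone. Origin at the centre of its underside.
Mind the look-alikes: they are no part of the job. What is shaped like the board but brown, pink or yellow is not meant.

How it is judged (in metres and radians):
On the way, in this order (a step that is already met when the one before it is completed fails the run):
1. the key is wound into the green sector and let go (value of joint key above 2.45 rad and contact force between the fingers and fixture below 0.3 N), for 0.2 s.
2. the red-handled board has passed through the slot, the green part wholly inside the chamber (z of board in the frame of slot between -0.095 and -0.053 m and x of board in the frame of slot between -0.015 and 0.015 m and y of board in the frame of slot between -0.012 and 0.012 m and angle between the z axis of board and the z axis of slot, either way round below 0.2 rad), for 0.2 s.
At the end, for the whole second after the job is handed in: Key still in the green sector (2.45 rad or more); board upright (0.2 rad) through the slot, underside 53 to 95 mm below the lid's upper face, at rest (under 0.03 m/s), gripped by the fingers (over 1 N), touching the tester with under 4 N (all of step 2 and value of joint key above 2.45 rad and contact force between the fingers and board above 1 N and contact force between board and fixture below 4 N and linear speed of board below 0.03 m/s); the arm keeps its last pose, push and grip.
It fails at once if a blue-handled board is pulled out or knocked (moved over 15 mm) (distance of any of spare_a, spare_b from where it was at the start of the episode above 0.015 m).
It fails at once if the bottle is moved over 30 mm or tipped (distance of cleaner from where it was at the start of the episode above 0.03 m or angle between cleaner's own z axis and vertical above 0.5 rad).
It also fails if it takes over 66 s, if anything falls off the work surface, if the arm or the gripper's body presses on something with over 40 N, if the wrist force passes 120 N, or if a joint passes its speed limit or range.

## Working session

There is one attempt and no reset: what is moved stays moved. The work goes in short steps, Python scripts to look and compute and a shell command to move; the robot and the scene stay as the last step left them, time stands still between calls to the robot, and variables do not carry over. Pictures are saved under pics/ and viewed, at most 10 in all, crops included, and the job is handed in when it is done.

```bash
ls; mkdir -p pics
cat > h.py <<'E'
import numpy as np, cv2
from plant import r
def world(f,p,st=None):
    p=np.array(p,float)
    if 'eye' in f: return np.array(f['rotation'])@p+np.array(f['eye'])
    H=np.array(f['hand_eye']); q=H[:3,:3]@p+H[:3,3]
    return np.array(st['tool_rot'])@q+np.array(st['tcp_pos'])
def cam(f,st=None):
    if 'eye' in f: return np.array(f['eye']),np.array(f['rotation'])
    H=np.array(f['hand_eye']);R=np.array(st['tool_rot'])
    return R@H[:3,3]+np.array(st['tcp_pos']),R@H[:3,:3]
def onplane(f,px,z,st=None):
    e,R=cam(f,st); d=R@np.linalg.inv(f['K'])@np.array([px[0],px[1],1.]); return e+d*(z-e[2])/d[2]
def proj(f,P,st=None):
    e,R=cam(f,st); c=R.T@(np.array(P,float)-e); q=np.array(f['K'])@c; return q[:2]/q[2]
def save(f,n): cv2.imwrite('pics/'+n+'.png',f['image'][:,:,::-1])
E
python3 - <<'E'
from h import *
np.set_printoptions(precision=1,suppress=True)
for n in ['scene','side','wrist']:
    st=r.read_state(); f=r.grab_frame(n); save(f,n+'0')
    print(n,cam(f,st))
    for k in ['key','key_grip','slot','board','board_top','rack','spare_a','cleaner']:
        for d in r.search_frame(f,k)[:4]:
            w=world(f,d['centre'],st); print(k,round(d['score'],2),w,proj(f,w,st))
print(st['tool_rot'],st['time'])
E
```

```text
pics
scene (array([1135.5,  544.4,  824.1]), array([[-0.6,  0.5, -0.6],
       [ 0.8,  0.4, -0.5],
       [ 0. , -0.7, -0.7]]))
key 0.47 [ 539.7 -230.7   76.5] [165.4 151.5]
key_grip 0.67 [ 537.7 -232.    77.9] [165.6 150.5]
slot 0.86 [ 563.3 -107.4   59.9] [192.8 180.8]
board 0.83 [618.2 245.8  55.9] [294.6 267.8]
board 0.65 [621.1 134.   54.1] [252.4 242.9]
board 0.63 [514.7 179.4  77.2] [298.  218.6]
board 0.58 [376.6 184.5  54.3] [331.4 194.8]
board_top 0.97 [613.4 246.8  54.1] [296.2 267.2]
board_top 0.86 [381.3 180.2  55.9] [329.  194.5]
board_top 0.77 [514.  177.1  74.7] [297.2 218.7]
board_top 0.75 [619.6 130.1  57.4] [251.5 240.8]
rack 0.66 [518.  270.8  28.8] [328.9 253.5]
spare_a 0.64 [502.  318.9  79. ] [355.1 245.3]
spare_a 0.59 [506.  253.   81.3] [328.  230.8]
cleaner 0.59 [711.6  64.4  69.2] [200.6 247.1]
side (array([ 347.5, -761.3,  621.2]), array([[ 1. , -0.1,  0.2],
       [-0.2, -0.5,  0.8],
       [-0. , -0.9, -0.5]]))
key 0.58 [ 534.4 -244.9   79.2] [293.7 296.4]
key_grip 0.96 [ 537.7 -239.1   75. ] [294.3 295.6]
slot 0.74 [ 516.5 -159.    56.9] [272.  275.8]
b
[... 588 characters left out ...]
73.8]), array([[-1. , -0. , -0. ],
       [-0. ,  1. ,  0.3],
       [ 0. ,  0.3, -1. ]]))
slot 0.89 [ 523.7 -110.5  107.8] [349.1  54.6]
board 0.91 [378.8 152.9  29.2] [423.1 280. ]
board 0.62 [614.1 123.8  72.6] [244.8 279.2]
board 0.62 [609.7 213.   48.6] [249.6 328. ]
board 0.59 [509.6 172.5  63.2] [329.8 309.5]
board_top 0.89 [615.3 128.5  69.2] [243.9 281.1]
board_top 0.89 [381.2 155.9  26.1] [419.8 280.7]
board_top 0.86 [502.6 172.5  64.1] [335.6 309.9]
board_top 0.71 [605.1 215.2  49.9] [253.1 330.1]
rack 0.95 [526.7 157.2  28.7] [311.8 282.6]
spare_a 0.57 [509.6 243.4  29.6] [320.8 336.1]
cleaner 0.6 [696.5  48.2  69.5] [169.1 217.4]
[[ 0. -1. -0.]
 [-1. -0. -0.]
 [ 0.  0. -1.]] 0.9
```

View pics/scene0.png

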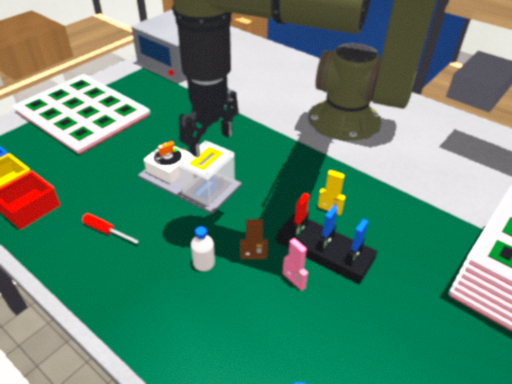

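View pics/wrist0.png

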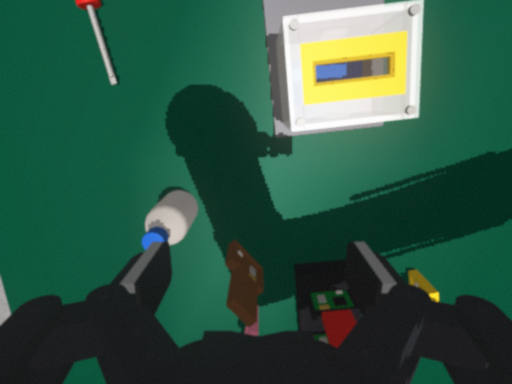

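Run:
```python
import cv2
a=cv2.imread('pics/scene0.png')[120:300,120:390]; b=cv2.imread('pics/side0.png')[150:350,170:350]
cv2.imwrite('pics/crop1.png',cv2.resize(a,(792,528),interpolation=3)); 
cv2.imwrite('pics/crop2.png',cv2.resize(b,(540,600),interpolation=3))
```

```text
(no output)
```

View pics/crop1.png

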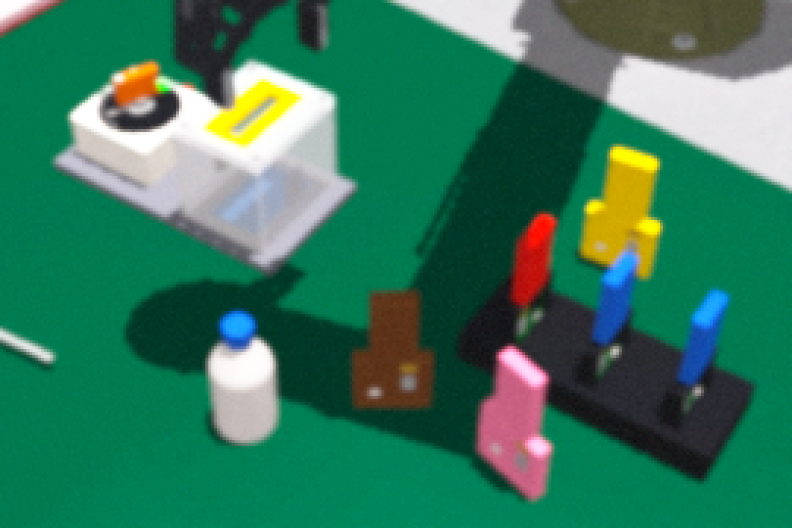

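The candidates in the scene picture are: red at (303,208), standing in the rack's end pocket; yellow (332,192), brown (254,238) and pink (295,263), which are loose look-alikes; and blue at (329,222) and (360,237), which are the spares. The crop confirms that the red handle is the target. The timer is at (166,155) and the yellow slot collar at (207,157). I'll move the wrist camera over the tester next.

```bash
python3 -m creep '[[-1,0.045,0.02,-0.01,0,0,0],[-1,0.09,0.045,-0.02,0,0,0],[-1,0.13,0.062,-0.03,0,0,0],[-1,0.13,0.062,-0.03,0,0,0],[-1,0.13,0.062,-0.03,0,0,0]]'
cat >> h.py <<'E'
def mask(f,lo,hi):
    h=cv2.cvtColor(f['image'],cv2.COLOR_RGB2HSV); return cv2.inRange(h,np.array(lo),np.array(hi))
def rect(f,m,z,st):
    cs=cv2.findContours(m,cv2.RETR_EXTERNAL,cv2.CHAIN_APPROX_NONE)[0]; c=max(cs,key=cv2.contourArea)[:,0]
    P=np.array([onplane(f,p,z,st)[:2] for p in c],np.float32); return cv2.minAreaRect(P),c.mean(0)
E
python3 - <<'E'
from h import *
np.set_printoptions(precision=1,suppress=True)
st=r.read_state(); f=r.grab_frame('wrist'); save(f,'w1')
print(st['tcp_pos'],st['time'])
for k in ['key','key_grip','slot']:
    for d in r.search_frame(f,k)[:2]: w=world(f,d['centre'],st); print(k,round(d['score'],2),w,proj(f,w,st))
print(rect(f,mask(f,(22,150,120),(34,255,255)),110,st))
print(rect(f,mask(f,(5,150,120),(18,255,255)),94,st))
print(rect(f,mask(f,(50,200,140),(70,255,255)),56,st))
E
```

```text
time: 1.85
tcp_pos: [537.7, -130.8, 280.9]
tool_rot: [[-0.002, -1.0, 0.001], [-1.0, 0.002, 0.0], [-0.0, -0.001, -1.0]]
contact_force: [-0.1, 0.9, 0.1]
grip_width: 85.1
grasp_force: 0.0
[ 537.7 -130.8  280.9] 1.85
key 0.62 [ 534.3 -233.2   93.2] [260.4  71. ]
key_grip 0.84 [ 539.8 -235.7   95.5] [254.7  68. ]
slot 0.71 [ 529.4 -162.    55. ] [264.2 139.9]
(((519.7092895507812, -98.85990905761719), (82.28097534179688, 44.0573844909668), 5.858412265777588), array([272.1, 208.9]))
(((533.3938598632812, -232.12725830078125), (10.949143409729004, 36.58823776245117), 72.77098846435547), array([263.3,  72.8]))Traceback (most recent call last):
  File "<stdin>", line 9, in <module>
  File "h.py", line 20, in rect
    cs=cv2.findContours(m,cv2.RETR_EXTERNAL,cv2.CHAIN_APPROX_NONE)[0]; c=max(cs,key=cv2.contourArea)[:,0]
                                                                         ~~~^^^^^^^^^^^^^^^^^^^^^^^^
ValueError: max() iterable argument is empty
```

View pics/w1.png

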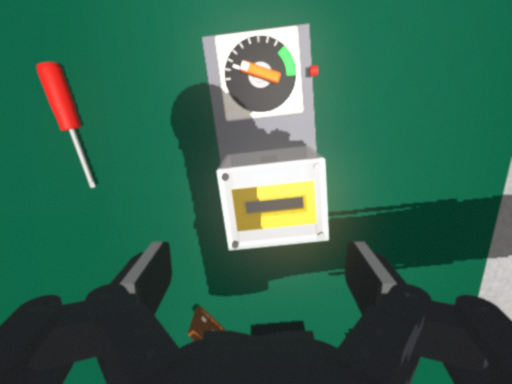

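The key pointer is at (240,66) and the green sector spans (280,48) to (295,75). The slot is at (275,206). The slot measures (519.7,-98.9) with yaw 5.9°. Offsetting 135 mm along its -y predicts the axis at (533.5,-233.2), and the wing was measured at (533.4,-232.1), so they agree. The wing's yaw of -17° means key ≈ 0.4 rad. I'll pre-turn by -73°, so that a single grasp can turn +140°.

```bash
python3 -m creep '[[-1,0.03,0.002,0.02,0,0,-0.15],[-1,0.06,0.003,0.04,0,0,-0.3],[-1,0.09,0.004,0.06,0,0,-0.45],[-1,0.102,0.004,0.08,0,0,-0.6],[-1,0.102,0.004,0.1,0,0,-0.75]]'
python3 -m creep '[[-0.4,0,0,0,0,0,-0.15],[-0.4,0,0,0,0,0,-0.3],[-0.4,0,0,0,0,0,-0.45],[-0.4,0,0,0,0,0,-0.52],[-0.4,0,0,0,0,0,-0.52]]'
python3 -c "
from plant import r;s=r.read_state();print(s['joint_pos'])"
```

```text
time: 2.55
tcp_pos: [534.0, -232.7, 178.5]
tool_rot: [[0.686, -0.728, -0.002], [-0.728, -0.686, -0.0], [-0.001, 0.001, -1.0]]
contact_force: [0.4, 0.4, -0.7]
grip_width: 85.5
grasp_force: 0.0
time: 3.05
tcp_pos: [534.3, -231.1, 179.6]
tool_rot: [[0.956, -0.295, -0.001], [-0.295, -0.956, 0.0], [-0.001, 0.0, -1.0]]
contact_force: [-0.2, 0.6, 1.0]
grip_width: 59.9
grasp_force: 0.0
[-3.66664949e+00 -1.49340217e-01 -4.97129418e+00 -3.03225429e-03
 -8.52452175e+01  7.65379894e+01]
```

```bash
python3 -m creep '[[-0.4,0,0.001,0.04,0,0,0],[-0.4,0,0.001,0.07,0,0,0],[-0.4,0,0.001,0.092,0,0,0],[-0.4,0,0.001,0.092,0,0,0],[-0.4,0,0.001,0.092,0,0,0]]' 40
python3 -m creep '[[1,0,0,0,0,0,0],[1,0,0,0,0,0,0],[1,0,0,0,0,0,0],[1,0,0,0,0,0,0],[1,0,0,0,0,0,0]]' 40
```

```text
time: 3.55
tcp_pos: [534.0, -232.8, 88.8]
tool_rot: [[0.955, -0.297, -0.0], [-0.297, -0.955, -0.001], [-0.0, 0.001, -1.0]]
contact_force: [0.1, -0.7, 0.4]
grip_width: 59.9
grasp_force: 0.0
time: 4.05
tcp_pos: [533.9, -233.9, 89.5]
tool_rot: [[0.955, -0.297, 0.001], [-0.297, -0.955, -0.002], [0.002, 0.001, -1.0]]
contact_force: [-1.7, -4.8, 2.9]
grip_width: 9.7
grasp_force: 42.0
```

```bash
python3 -m creep '[[1,0,0,0,0,0,0.12],[1,0,0,0,0,0,0.24],[1,0,0,0,0,0,0.36],[1,0,0,0,0,0,0.48],[1,0,0,0,0,0,0.6]]'
python3 -m creep '[[1,0,0,0,0,0,0.12],[1,0,0,0,0,0,0.24],[1,0,0,0,0,0,0.36],[1,0,0,0,0,0,0.48],[1,0,0,0,0,0,0.6]]'
```

```text
time: 4.55
tcp_pos: [534.5, -233.1, 89.5]
tool_rot: [[0.617, -0.787, 0.002], [-0.787, -0.617, -0.001], [0.002, -0.002, -1.0]]
contact_force: [0.4, -0.4, 4.1]
grip_width: 9.2
grasp_force: 42.0
time: 5.05
tcp_pos: [535.5, -232.7, 89.5]
tool_rot: [[0.066, -0.998, 0.005], [-0.998, -0.066, -0.0], [0.001, -0.005, -1.0]]
contact_force: [4.5, -1.1, 0.7]
grip_width: 9.1
grasp_force: 41.6
```

```bash
python3 -m creep '[[1,0,0,0,0,0,0.12],[1,0,0,0,0,0,0.24],[1,0,0,0,0,0,0.36],[1,0,0,0,0,0,0.48],[1,0,0,0,0,0,0.6]]'
python3 -m creep '[[1,0,0,0,0,0,0.12],[1,0,0,0,0,0,0.24],[1,0,0,0,0,0,0.36],[1,0,0,0,0,0,0.48],[1,0,0,0,0,0,0.6]]'
```

```text
time: 5.55
tcp_pos: [536.5, -233.0, 89.5]
tool_rot: [[-0.509, -0.861, 0.007], [-0.861, 0.509, -0.001], [-0.003, -0.007, -1.0]]
contact_force: [8.9, -2.7, -2.5]
grip_width: 9.0
grasp_force: 41.3
time: 6.05
tcp_pos: [537.1, -233.8, 89.5]
tool_rot: [[-0.906, -0.423, 0.009], [-0.423, 0.906, -0.002], [-0.007, -0.006, -1.0]]
contact_force: [12.4, -8.4, -5.6]
grip_width: 9.0
grasp_force: 40.9
```

```bash
python3 -m creep '[[1,0,0,0,0,0,0.05],[1,0,0,0,0,0,0.05],[1,0,0,0,0,0,0.05],[-0.4,0,0,0,0,0,0.05],[-0.4,0,0,0,0,0,0.05]]'
python3 -m creep '[[-0.4,0,0,0,0,0,0],[-0.4,0,0,0,0,0,0],[-0.4,0,0,0,0,0,0],[-0.4,0,0,-0.04,0,0,0],[-0.4,0,0,-0.09,0,0,0]]'
```

```text
time: 6.55
tcp_pos: [533.5, -232.6, 88.0]
tool_rot: [[-0.925, -0.381, -0.001], [-0.381, 0.925, 0.001], [0.0, 0.001, -1.0]]
contact_force: [-0.8, 0.9, -0.7]
grip_width: 37.2
grasp_force: 0.0
time: 7.05
tcp_pos: [532.2, -232.5, 176.5]
tool_rot: [[-0.925, -0.381, -0.006], [-0.381, 0.925, 0.001], [0.005, 0.003, -1.0]]
contact_force: [1.3, -0.7, 0.9]
grip_width: 60.0
grasp_force: 0.0
```

```bash
python3 -m creep '[[-0.4,-0.02,0,-0.04,0,0,0.1],[-0.4,-0.05,0,-0.07,0,0,0.2],[-0.4,-0.07,0,-0.09,0,0,0.29],[-0.4,-0.07,0,-0.09,0,0,0.29],[-0.4,-0.07,0,-0.09,0,0,0.29]]'
python3 - <<'E'
from h import *
np.set_printoptions(precision=1,suppress=True)
st=r.read_state(); f=r.grab_frame('wrist'); save(f,'w2')
print(st['tcp_pos'],st['time'],st['joint_pos'])
print(rect(f,mask(f,(22,150,120),(34,255,255)),110,st))
print(rect(f,mask(f,(5,150,120),(18,255,255)),94,st))
s=r.grab_frame('scene'); save(s,'s2')
b=s['image'][120:320,140:390,::-1]; cv2.imwrite('pics/s2c.png',cv2.resize(b,None,fx=3,fy=3,interpolation=3))
w=rect(s,mask(s,(0,200,150),(4,255,255))*0+mask(s,(0,200,120),(4,255,255))[:, :]*(np.indices((384,512))[1]>280).astype(np.uint8),100,None); print(w)
E
```

```text
time: 7.55
tcp_pos: [598.5, -206.0, 267.6]
tool_rot: [[-0.995, -0.102, -0.001], [-0.102, 0.995, 0.0], [0.001, 0.001, -1.0]]
contact_force: [-0.3, -0.0, -1.5]
grip_width: 59.4
grasp_force: 0.0
[ 598.5 -206.   267.6] 7.55 [ -0.9   7.5  12.2  -0.  -94.7 -83.2]
(((519.3145141601562, -99.52462768554688), (83.72784423828125, 45.19599914550781), 6.246742248535156), array([381.1, 108.3]))
(((535.9146728515625, -232.56378173828125), (36.199100494384766, 10.880335807800293), 22.751401901245117), array([236.4, 112.9]))
(((502.2366638183594, 176.86471557617188), (95.45914459228516, 22.5205078125), 28.51388168334961), array([301.1, 208.9]))
```

View pics/w2.png

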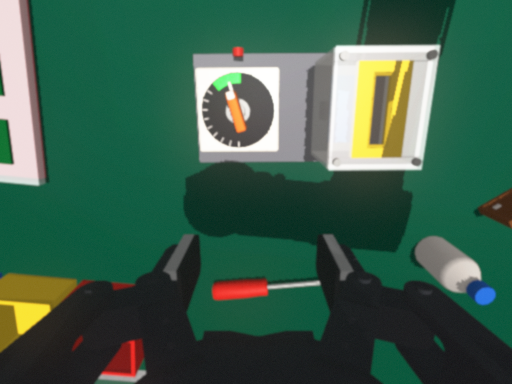

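The pointer at (231,90) is inside the green sector, and its measured yaw of -157° gives key ≈ 2.85. Next I'll look at the rack.

```bash
python3 -m creep '[[-0.4,-0.003,0.045,-0.02,0,0,0],[-0.4,-0.007,0.09,-0.03,0,0,0],[-0.4,-0.01,0.135,-0.03,0,0,0],[-0.4,-0.013,0.18,-0.03,0,0,0],[-0.4,-0.017,0.225,-0.03,0,0,0]]'
python3 -m creep '[[-0.4,-0.003,0.045,0,0,0,0],[-0.4,-0.006,0.09,0,0,0,0],[-0.4,-0.008,0.145,0,0,0,0],[-0.4,-0.008,0.145,0,0,0,0],[-0.4,-0.008,0.145,0,0,0,0]]'
python3 - <<'E'
from h import *
np.set_printoptions(precision=1,suppress=True)
st=r.read_state(); f=r.grab_frame('wrist'); save(f,'w3')
print(st['tcp_pos'],st['time'],st['joint_pos'])
for k in ['board_top','spare_a','rack']:
    for d in r.search_frame(f,k)[:5]: w=world(f,d['centre'],st); print(k,round(d['score'],2),w,proj(f,w,st))
E
```

```text
time: 8.15
tcp_pos: [591.6, 20.3, 297.6]
tool_rot: [[-0.995, -0.101, -0.001], [-0.101, 0.995, -0.0], [0.001, -0.0, -1.0]]
contact_force: [1.4, 0.3, 0.0]
grip_width: 59.7
grasp_force: 0.0
time: 8.65
tcp_pos: [585.3, 165.1, 297.1]
tool_rot: [[-0.995, -0.103, -0.002], [-0.103, 0.995, -0.001], [0.002, -0.001, -1.0]]
contact_force: [-0.6, -0.1, -0.3]
grip_width: 59.5
grasp_force: 0.0
[585.3 165.1 297.1] 8.65 [  34.6    4.2   11.8   -0.   -97.6 -118.7]
board_top 0.84 [610.1 138.4  84.7] [232.3 188.8]
board_top 0.82 [498.7 173.8 128.5] [275.6  91.3]
board_top 0.57 [606.6 233.6  82.7] [312.3 193.6]
spare_a 0.79 [485.3 312.5  88.3] [404.1  94.1]
spare_a 0.68 [497.1 241.6  94.5] [337.9  98.3]
spare_a 0.54 [516.9 -55.5  88.9] [56.5 87.4]
rack 0.97 [496.6 223.   31.8] [310.4  97.4]
```

View pics/w3.png

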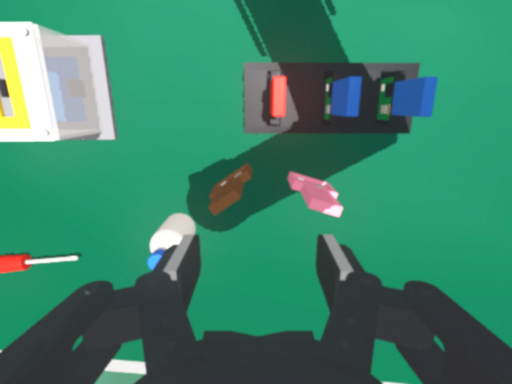

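Run:
```python
from h import *
np.set_printoptions(precision=1,suppress=True)
st=r.read_state(); f=r.grab_frame('wrist')
print(cam(f,st)[0])
m=mask(f,(0,120,60),(8,255,255))|mask(f,(172,120,60),(180,255,255))
z=np.zeros_like(m); z[60:130,255:305]=1; m=m*z
print(rect(f,m,130,st))
v=f['image'][:,:,0]*(m>0)
print(v[74:122:4,264:292])
R=[d for d in r.regions_of(f,'rack')][0]['region'].astype(np.uint8)
print(rect(f,R,30,st))
for q in r.regions_of(f,'board_top'):
    print(q['score'],rect(f,q['region'].astype(np.uint8),130,st))
```

```text
[513.6 157.  421.9]
(((502.5980529785156, 176.41244506835938), (36.53644943237305, 16.726835250854492), 5.717523574829102), array([280. ,  94.9]))
[[  0   0   0   0   0   0   0   0   0   0   0   0   0   0   0   0   0   0
  191 179 174 174 168 139   0   0   0   0]
 [  0   0   0   0   0   0   0   0   0   0 196 253 255 255 255 255 255 255
  255   0   0   0 255 255 245 135   0   0]
 [  0   0   0   0   0   0   0   0 138 171 210 253 255 255 255 255 255   0
  255 255   0 255 255 255 230 118   0   0]
 [  0   0   0   0   0   0   0   0 139 169 212 254 255 255 255 255 255 255
  255 255 255 255 255 255 221 108   0   0]
 [  0   0   0   0   0   0   0  94 143 170 214 254 255 255 255 255 255 255
  255 255 255 255 255 255 217   0   0   0]
 [  0   0   0   0   0   0   0  98 144 172 201 251 255 255 255 255 255 255
  255 255 255 255 255 254   0   0   0   0]
 [  0   0   0   0   0   0   0 100 144 172 219 254 255 255 255 255 255 255
  255 255 255 255 255 254   0   0   0   0]
 [  0   0   0   0   0   0   0  98 143 173 221 254 255 255 255 255 255 255
  255 255 255 255 255 253   0   0   0   0]
 [  0   0   0   0
[... 403 characters left out ...]
   0
    0   0   0   0   0   0   0   0   0   0]]
(((495.1293640136719, 246.83428955078125), (84.03707885742188, 215.58729553222656), 5.718677520751953), array([338.6,  95.4]))
0.69 (((514.6265258789062, -37.7526969909668), (103.14906311035156, 116.6877670288086), 5.461950302124023), array([53.6, 85.4]))
0.62 (((596.9588623046875, 138.45809936523438), (26.510650634765625, 60.68194580078125), 42.48673629760742), array([231.4, 186.9]))
0.58 (((504.2752380371094, 175.30210876464844), (48.30371856689453, 15.913704872131348), 6.3769917488098145), array([277.5,  95.5]))
0.56 (((593.3971557617188, 225.03782653808594), (66.01509857177734, 29.90424919128418), 76.63825225830078), array([316.2, 191.3]))
```

The red board's top is at (278,97). Measured, it is at (502.5,177.5) with yaw 5.7°, which matches the pocket predicted from the rack fit (502.1,177.2). I'll descend and grip it.

```bash
python3 -m creep '[[0,0.04,0.01,0,0,0,0],[0,0.081,0.021,0,0,0,0],[0,0.081,0.021,0.03,0,0,0],[0,0.081,0.021,0.07,0,0,0],[0,0.081,0.021,0.07,0,0,0]]' 40
python3 - <<'E'
from h import *
st=r.read_state();f=r.grab_frame('side');b=f['image'][110:290,150:370,::-1];cv2.imwrite('pics/sd.png',cv2.resize(b,None,fx=3,fy=3))
E
```

```text
time: 9.5
tcp_pos: [500.9, 176.0, 222.5]
tool_rot: [[-0.995, -0.1, -0.009], [-0.1, 0.995, -0.004], [0.009, -0.003, -1.0]]
contact_force: [-0.4, -0.0, -1.1]
grip_width: 42.4
grasp_force: 0.0
```

View pics/sd.png

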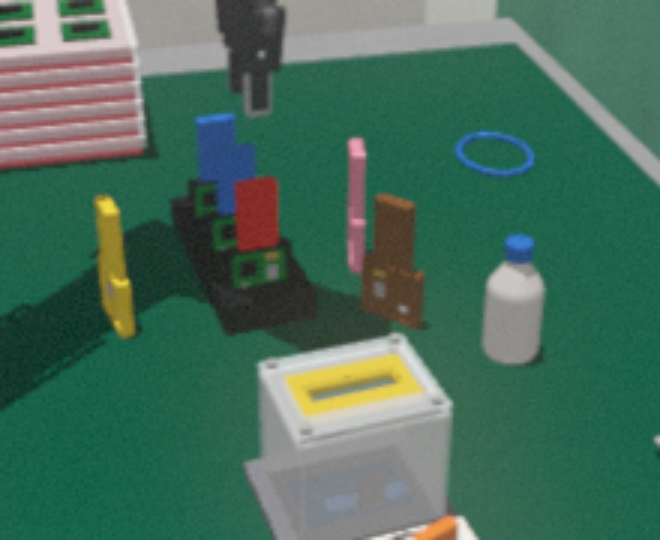

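The gripper (258,90) is directly above the red handle (256,215), and there is a clear gap to the blue boards.

```bash
python3 -m creep '[[0,0,0.001,0.04,0,0,0],[0,0,0.001,0.08,0,0,0],[0,0,0.001,0.11,0,0,0],[0,0,0.001,0.114,0,0,0],[0,0,0.001,0.114,0,0,0]]'
python3 -m creep '[[0,0,0,0,0,0,0],[1,0,0,0,0,0,0],[1,0,0,0,0,0,0],[1,0,0,0,0,0,0],[1,0,0,0,0,0,0]]' 40
```

```text
time: 10.05
tcp_pos: [504.3, 178.1, 116.3]
tool_rot: [[-0.995, -0.1, 0.002], [-0.1, 0.995, -0.0], [-0.002, -0.0, -1.0]]
contact_force: [-0.1, 0.0, 1.0]
grip_width: 42.4
grasp_force: 0.0
time: 10.55
tcp_pos: [503.9, 178.2, 115.9]
tool_rot: [[-0.995, -0.101, 0.002], [-0.101, 0.995, 0.001], [-0.002, 0.0, -1.0]]
contact_force: [-0.6, -1.4, 5.9]
grip_width: 11.4
grasp_force: 41.5
```

```bash
python3 -m creep '[[1,0,0,-0.015,0,0,0],[1,0,0,-0.035,0,0,0],[1,0,0,-0.07,0,0,0],[1,0,0,-0.11,0,0,0],[1,0,0,-0.145,0,0,0]]'
python3 -m creep '[[1,0,0,0,0,0,0],[1,0,-0.03,0,0,0,0],[1,0,-0.07,0,0,0,0],[1,0,-0.11,0,0,0,0],[1,0,-0.15,0,0,0,0]]'
```

```text
time: 11.05
tcp_pos: [503.1, 178.0, 261.9]
tool_rot: [[-0.995, -0.101, 0.001], [-0.101, 0.995, 0.0], [-0.001, 0.0, -1.0]]
contact_force: [-0.6, 0.4, -0.2]
grip_width: 11.9
grasp_force: 40.6
time: 11.55
tcp_pos: [518.0, 27.7, 259.4]
tool_rot: [[-0.995, -0.102, -0.0], [-0.102, 0.995, 0.0], [0.0, 0.0, -1.0]]
contact_force: [0.8, -0.1, -1.2]
grip_width: 11.3
grasp_force: 40.6
```

```bash
python3 -m creep '[[1,0.004,-0.04,0,0,0,0],[1,0.008,-0.08,0,0,0,0],[1,0.0105,-0.115,0,0,0,0],[1,0.0115,-0.1265,0,0,0,0],[1,0.0115,-0.1265,0,0,0,0]]'
python3 -m creep '[[1,0,0,0.03,0,0,0],[1,0,0,0.03,0,0,0],[1,0,0,0.03,0,0,0]]'
python3 - <<'E'
from h import *
np.set_printoptions(precision=2,suppress=True)
L=[]
for i in range(10): pass
st=r.read_state()
for n in ['scene','side','wrist']:
    f=r.grab_frame(n); save(f,n+'5'); print(n, cam(f,st)[0])
    m=mask(f,(22,150,100),(34,255,255))
    try: print('collar',rect(f,m,110,st))
    except Exception as e: print(e)
    m=mask(f,(0,150,60),(6,255,255))|mask(f,(174,150,60),(180,255,255))
    for k in r.search_frame(f,'board_top')[:3]: w=world(f,k['centre'],st); print(round(k['score'],2),w,proj(f,w,st))
print(st['tcp_pos'],st['time'])
a=cv2.imread('pics/scene5.png')[60:210,130:280]; b=cv2.imread('pics/side5.png')[160:310,210:360]
cv2.imwrite('pics/c5.png',np.hstack([cv2.resize(x,(400,400),interpolation=3) for x in (a,b)]))
E
```

```text
time: 12.05
tcp_pos: [519.3, -99.4, 259.2]
tool_rot: [[-0.995, -0.098, -0.001], [-0.098, 0.995, 0.0], [0.001, 0.0, -1.0]]
contact_force: [-0.6, 0.4, -1.5]
grip_width: 11.1
grasp_force: 40.7
time: 12.35
tcp_pos: [519.4, -97.4, 229.3]
tool_rot: [[-0.995, -0.102, -0.001], [-0.102, 0.995, -0.0], [0.001, -0.0, -1.0]]
contact_force: [-0.2, 0.3, -1.0]
grip_width: 11.8
grasp_force: 40.5
scene [1135.54  544.41  824.09]
collar (((417.7553405761719, 204.20953369140625), (146.96505737304688, 56.243560791015625), 27.814937591552734), array([332.8, 193. ]))
0.78 [530.93 -96.39 165.03] [202.34 142.91]
0.72 [616.83 128.33  55.77] [251.69 240.09]
0.68 [615.64 245.12  53.81] [294.93 267.54]
side [ 347.52 -761.28  621.24]
collar (((519.8878784179688, -100.31831359863281), (81.19139862060547, 42.623146057128906), 7.647286415100098), array([266.99, 238.07]))
0.93 [ 519.94 -103.08  171.78] [267.51 213.29]
0.74 [624.03 120.48  58.42] [284.42 198.72]
0.54 [373.87 169.69  61.01] [187.52 199.57]
wrist [ 447.12 -103.44  352.92]
collar (((518.5226440429688, -98.93475341796875), (81.0561752319336, 44.9390983581543), 6.205387115478516), array([253.66, 186.01]))
0.82 [496.09 -95.35 243.84] [265.66 234.14]
0.69 [374.28 151.54   8.16] [501.24  60.4 ]
0.62 [600.38 214.42  20.12] [497.58 259.01]
[519.43 -97.41 229.33] 12.35
```

View pics/c5.png

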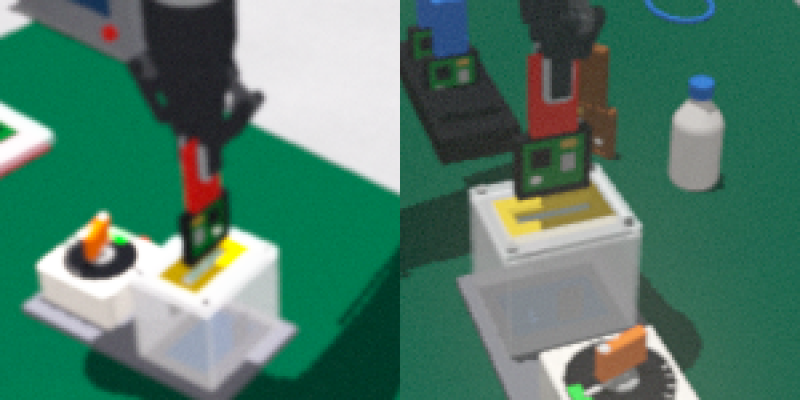

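Run:
```python
from h import *
from scipy.optimize import least_squares
np.set_printoptions(precision=2,suppress=True)
yaw=np.radians(5.9);ux=np.array([np.cos(yaw),np.sin(yaw)]);uy=np.array([-ux[1],ux[0]])
C=np.array([519.4,-98.5]);slot=np.array([519.4,-99.2])
st=r.read_state();print(st['tcp_pos'])
f=r.grab_frame('side');I=f['image'].astype(int)
m=(mask(f,(0,150,60),(6,255,255))|mask(f,(174,150,60),(180,255,255)))>0
# handle rows just above green part
for zl in (70,63,59):
    z=123+zl
    def pt(x): return np.r_[C+ux*x-uy*6,z]
    pl,pr=proj(f,pt(-18)),proj(f,pt(18)); row=int(round((pl[1]+pr[1])/2)); xs=np.where(m[row,240:300])[0]+240
    print('handle',zl,row,pl[0],pr[0],xs.min(),xs.max()+1,I[row,xs.min()-2:xs.min()+2,0],I[row,xs.max()-1:xs.max()+3,0])
g=cv2.cvtColor(f['image'],cv2.COLOR_RGB2GRAY).astype(int)
for zl in (45,35,25):
    z=123+zl
    def pt(x): return np.r_[C+ux*x-uy*6,z]
    pl,pr=proj(f,pt(-30)),proj(f,pt(30)); row=int(round((pl[1]+pr[1])/2))
    print('frame',zl,row,pl[0],pr[0],g[row,246:262],g[row,276:292])
# slot ends on z=110 in side view: print gray along slot line
p=[proj(f,np.r_[slot+ux*x,110]) for x in (-31,31)];print('slot',p)
w=r.grab_frame('wrist');sl=r.read_state()
g=cv2.cvtColor(w['image'],cv2.COLOR_RGB2GRAY).astype(int)
for z,pt in ((123+40,C-ux*30),(123+15,C-ux*30),(110,slot-ux*26),(110,slot-ux*29)):
    a,b=proj(w,np.r_[pt-uy*6,z],sl),proj(w,np.r_[pt+uy*6,z],sl)
    c=int(round(a[1]));lo=int(min(a[0],b[0]))-8;print('wr',z,a,b,lo,g[c,lo:lo+36])
cv2.imwrite('pics/w6.png',cv2.resize(w['image'][130:280,180:330,::-1],(600,600),interpolation=3))
```

```text
[519.91 -97.92 230.16]
handle 70 205 259.18747475151775 276.41442714284307 259 276 [ 82 116 131 143] [140 141 129 103]
handle 63 208 259.1815024989999 276.33191114152396 259 277 [ 78 118 132 139] [133  98  53  41]
handle 59 209 259.1781138585284 276.28508783793217 259 273 [ 70 109 135 143] [134 117 108 100]
frame 45 215 253.42427661563207 281.68714528033644 [39 40 45 46 42 47 44 42 45 55 60 67 70 67 71 72] [73 76 64 50 44 58 64 71 73 73 74 72 72 68 72 80]
frame 35 219 253.45240695660033 281.53898775677555 [83 81 80 83 89 78 61 46 49 50 62 76 64 53 43 50] [77 74 66 52 52 66 76 82 85 82 78 78 69 69 60 54]
frame 25 224 253.48018279727611 281.39266138044655 [54 59 61 55 56 55 50 48 53 52 70 72 77 69 69 74] [ 77  78  69  48  67 139 176 201 215 190 138  89  79  88  86  86]
slot [array([252.27, 240.08]), array([280.33, 234.27])]
wr 163 [246.11 172.02] [264.37 172.  ] 238 [232 232 233 232 216 171 142 136 126 109  90  78  75  75  77  75  76  75
  76  75  78  76  76  76  78  76  76  92 155 221 233 235 235 235 235 235]
wr 138 [247.41 164.64] [263.67 164.61] 239 [235 235 235 232 218 191 161 132 110  97  87  80  78  78  78  79  78  78
  80  79  79  78  79  81  80  90 133 199 230 235 236 236 236 236 236 236]
wr 110 [247.79 162.76] [262.2  162.74] 239 [235 235 235 232 225 213 186 146 115  98  88  83  79  79  78  79  80  80
  80  81  80  80  78  80  81 104 158 210 230 235 236 236 236 236 236 236]
wr 110 [247.75 159.19] [262.2  159.17] 239 [235 235 235 230 213 203 205 180 130 101  98  96  98  98 101 101  99  95
  96  96  97  96  98 120 167 196 206 218 231 235 236 236 236 236 236 236]
```

View pics/w6.png

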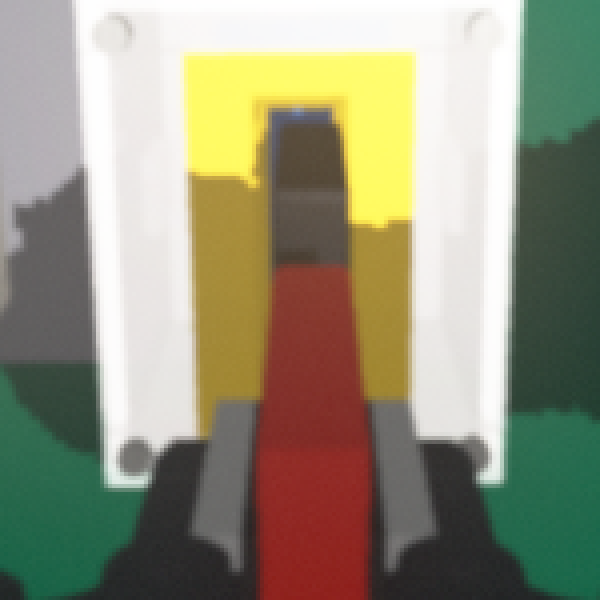

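The board's side edges match the prediction in x to within 1 mm. In the wrist view the slot is centred at column 255, as predicted, but the board's end sits about 1.9 px to the right. That is roughly 2 mm in +y, so I'll correct it and enter slowly.

```bash
python3 -m creep '[[1,0,-0.0018,0,0,0,0],[1,0,-0.0018,0.005,0,0,0],[1,0,-0.0018,0.01,0,0,0],[1,0,-0.0018,0.015,0,0,0],[1,0,-0.0018,0.018,0,0,0]]'
python3 -m creep '[[1,0,0,0.003,0,0,0],[1,0,0,0.006,0,0,0],[1,0,0,0.006,0,0,0]]'
```

```text
time: 13.25
tcp_pos: [520.1, -99.9, 210.9]
tool_rot: [[-0.995, -0.101, 0.001], [-0.101, 0.995, 0.0], [-0.001, -0.0, -1.0]]
contact_force: [1.4, 0.8, -0.2]
grip_width: 11.5
grasp_force: 40.7
time: 13.55
tcp_pos: [519.9, -99.8, 204.7]
tool_rot: [[-0.995, -0.101, -0.0], [-0.101, 0.995, 0.0], [-0.0, 0.0, -1.0]]
contact_force: [2.4, 0.7, -2.4]
grip_width: 11.2
grasp_force: 40.3
```

```bash
python3 -m creep '[[1,-0.0005,0,0.008,0,0,0],[1,-0.0005,0,0.016,0,0,0],[1,-0.0005,0,0.024,0,0,0],[1,-0.0005,0,0.03,0,0,0],[1,-0.0005,0,0.03,0,0,0]]'
```

```text
time: 14.05
tcp_pos: [520.1, -99.7, 173.9]
tool_rot: [[-0.995, -0.101, -0.001], [-0.101, 0.995, 0.0], [0.001, 0.0, -1.0]]
contact_force: [4.1, 0.1, -2.6]
grip_width: 11.4
grasp_force: 40.3
```

```bash
python3 -m creep '[[1,-0.001,0,0.005,0,0,0],[1,-0.001,0,0.012,0,0,0],[1,-0.001,0,0.02,0,0,0],[1,-0.001,0,0.028,0,0,0],[1,-0.001,0,0.028,0,0,0]]'
python3 -m creep '[[1,0,0,0,0,0,0],[1,0,0,0,0,0,0],[1,0,0,0,0,0,0]]'
```

```text
time: 14.55
tcp_pos: [520.4, -99.8, 145.4]
tool_rot: [[-0.995, -0.1, -0.003], [-0.1, 0.995, 0.0], [0.003, 0.0, -1.0]]
contact_force: [-0.1, 0.4, -0.9]
grip_width: 11.3
grasp_force: 40.6
time: 14.85
tcp_pos: [521.5, -99.8, 147.7]
tool_rot: [[-0.995, -0.101, 0.001], [-0.101, 0.995, -0.0], [-0.001, -0.0, -1.0]]
contact_force: [-0.0, -0.1, -1.1]
grip_width: 11.7
grasp_force: 40.6
```

Run:
```python
from h import *
f=r.grab_frame('side');g=r.grab_frame('scene')
a=g['image'][60:210,130:280,::-1];b=f['image'][180:330,210:360,::-1]
cv2.imwrite('pics/c7.png',np.hstack([cv2.resize(x,(400,400),interpolation=3) for x in (a,b)]))
s=r.read_state();print(s['time'],s['tcp_pos'],s['contact_force'])
```

```text
14.95 [521.42557274 -99.79199118 147.59889009] [ 0.1405749  -0.43298658 -1.10284114]
```

View pics/c7.png

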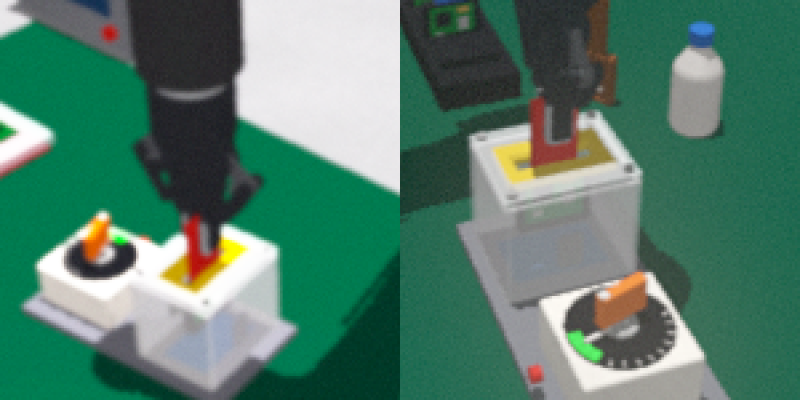

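The green board is entirely below the lid (right crop, 555,210) and clear of the floor. The handle is in the slot, the pointer is in the green, and the wrist reads only the board's weight.

```bash
python3 -c "
from plant import r;print(r.close_job())"
```

```text
the job is handed in; nothing more can be done
None
```

The job is handed in, with no verdict returned: the timer is wound to about 2.85 rad (pointer in the green), and the red-handled board is held hanging through the slot about 68 mm below the lid's upper face, with the wrist reading only its weight.

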